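# Load a test-tile carrier onto the sloping drying rail

### The arm

A 7-joint arm with a two-finger parallel gripper is mounted at the origin on the work surface. World frame = base frame: x ahead of the robot, y to its left, z up, the work surface at z = 0. Lengths are in mm, angles in rad, forces in N, time in s.
With the tool pointing down it reaches from about 400 to 875 mm from the base axis. Payload 6.5 kg.
Tool frame: the origin (TCP) lies between the finger pads; the fingertips stand 11 mm ahead of it and the grasp point (between the pads) lies 8 mm behind it (env.tips_ahead is the distance from the TCP to the fingertips, in mm); z points along the fingers, y is the line along which they close (so a half turn about z gives the same grasp; the last joint's range is limited). The gripper opens to 85 mm and grips with 20 to 120 N. Pads are 22 mm wide; open, the fingers measure 114 mm over their backs; the gripper's body (76 mm by 85 mm) begins 54 mm behind the grasp point. The pads swing forward as they close: fully open they stand 13 mm farther back than shut.
Start: joints at [-1.275, 0.536, -0.004, 1.538, 0.003, 1.067, -0.071], TCP at [230.067, 607.914, 242.29] pointing down, gripper open.
Joint ranges: [-2.7, 2.7], [-0.37, 2.16], [-1.27, 1.26], [0.24, 2.4], [-1.31, 4.45], [0.19, 1.91], [-2.76, 2.76]. Speed limits (rad/s): [2.39, 2.39, 3.14, 3.14, 3.14, 3.14, 3.14].

### API

Orientations are given as a rotation vector (axis times angle).
In Python, from bench import env, get_image, camera_params gives the robot as it stands.
- The arm moves only by the tool play_rows, never from a script. Its argument "commands" is a list of rows, each an object with "linear": the shift along the tool's x, y, z in cm, a list of three; "turn": the turn about the tool's z in rad. A call has 1 to 5 rows; each row shifts and turns the commanded pose from where the row before left it, along the tool's axes as they then stand; what a row does not reach is not made up. A row lasts 1/8 s, in which the tool goes at most 62.5 mm and 10.7 degrees, less where a joint would pass 70% of its speed; a pose out of reach is approached as far as the arm can. A call is refused whole if a number of a shift passes 6.25 or a number of a turn 0.188, either way. A call with a gripper value outside its range is refused whole. "hand" is the opening, from -1 (shut) to 1 (fully open), so that 0 is half open, set as the call begins (left out, the last holds). The fingers move at their own pace and stop on an object; the grip force is fixed at half the most. Time passes only in rows, so rows that do not move let the fingers close. It gives the time, the measured TCP pose, the force, the opening and the grip force at its end, in the units of the state.
- env.read_state(): the state, without advancing time (a new reading comes with each control period).
- get_image(name): name is "scene" or "top" or "wrist"; returns (picture, depth): 384x512x3 uint8, red, green, blue; 384x512 float32, mm along the optical axis (not along the pixel's ray), 0 where there is no reading.
- camera_params(name): a dict with "fx", "fy", "cx", "cy" (pixels), "k1" (the pictures are not rectified: a ray, as slopes to the right and down, at radius r is drawn at 1 + k1 r^2 times it, then the intrinsics apply), "pose" (4x4, takes a point from camera to world coordinates). Camera axes: x right, y down, z forward; pixel columns grow to the right and rows downward; lengths in mm; the calibration is good to about 2 mm. A picture is of the moment at which its call begins: read the wrist's pose just before it. camera_params takes no time and is no camera call; for the wrist camera it gives the pose at the moment of the call.
- env.job_done(): hands the job in; it is judged then, once.
The state is a dict: "time_s": time; "qpos": joint angles; "joint_velocities": joint speeds; "joint_efforts": joint torques, N m; "ee_pos": TCP position; "eef_rot": TCP orientation; "contact_force": force on the tool from outside, world axes, zero at the start; "torque": the same for the moment, N m; "gripper_width": opening from 0.0 (shut) to 1.0 (fully open); "grip_force": force on a finger pad.
Only numpy, scipy, OpenCV 4.12 (cv2) and the standard library are available. Lean on these libraries where they do the work, as an engineer would, in place of code of your own. Each camera call takes 0.05 s, during which the arm holds its last target. There are 200 camera calls.

### The job

Take the hooked test-tile carrier off the ware board by its upright tab and hang it on the high, loading end of the sloping drying rail, feeling it come to rest on the bar before you go on. Without letting go, push it gently down the bar until it is right through the spring latch, then let go so that it runs down by itself to the stop and hangs there at rest. Keep it light while you hold it, never pressing the carrier on the rail or latch with more than 15 N, and do not tip it over or disturb the two mugs on the board.

Things in the scene. Friction and masses are not known exactly. Their poses are not given: they have to be found in the camera images.
- carrier: Aluminium carrier, 0.3-0.5 kg. Origin: on the bar's axis when hung and seated; z up, y along the bar, +x the hook's open side. Two nylon wheels (d 20 mm, y = +20, -20 mm) run on top of the bar under a plate at z = 29-33 mm. Two small guide rollers on each side: the mouth between them, 19 mm wide, opens downward; they end at z = -5 mm. One leg: x = -13 to -19 mm, 20 mm wide in y.
- carrier_tab (a point): Grip point in the carrier's upright tab, 57 mm above the carrier's origin. The tab is 12 mm thick in x, 30 mm in y, and reaches from z = 33 to 74 mm over the origin.
- carrier_base (a point): Centre of the underside of the carrier's base plate (70 x 60 x 6 mm, x by y), 112 mm below its origin. Tiles fixed on it reach up to 62 mm below the origin. The leg joins base and top, so between wheels and tiles it is open towards +x: bring it to the bar from the leg's side, moving in its +x with the rollers above the bar and the tiles below, then lower.
- rail: Drying rail, fixed: base 120 x 440 mm, uprights at y = +210 and -210 mm, polished 14 mm bar. Origin on the table under the bar's middle; z up; +x across, away from the robot; +y the high, loading end. The bar's axis is at x = 0 and falls 10 degrees (0.1745 rad) towards -y. Its height is clamped by hand and NOT measured: 178 to 208 mm at y = 0, rigid. A hung carrier rolls and leans with it.
- rail_load (a point): Point of the base frame, not of the bar: where the bar's axis would be at the middle of the loading end (rail y = 125 mm, 200 mm high) at its lowest clamp setting; the bar is 0 to 30 mm higher, feel for it. Load the carrier with its origin at rail y = 105 to 140 mm, its +x the same way as the rail's +x.
- rail_stop (a point): Where the carrier's origin is when it is against the stop plate (rail y = -132 mm), for the lowest clamp setting; really 0 to 30 mm higher.
- rail_fence (a point): Upper corner, towards the loading end, of the drip fence: a fixed upright sheet 4 mm thick at rail x = -56 mm, from y = -190 to +45 mm, 138 mm high. It keeps carriers from being put on below the latch.
- latch (a joint): Sprung steel finger 39 mm long under the bar at rail y = 81 mm, 15 mm below its axis, pointing to -x across the leg's path; swings towards -y. 0 = closed, springs back. The leg passes at about 1.3 rad; the carrier is right through once its origin is below rail y = 25 mm. Takes about 2 to 5 N along the bar; the carrier's weight does not open it. It does not open the other way.
- ware_board: Wooden board 100 x 340 x 12 mm, fixed on the table, long side along its y; origin at the centre of its underside. The carrier stands near its middle, a mug near each end.
- mug_a: Grey clay mug, 70 mm wide, 88 mm high, at the +y end of the board; origin at the centre of its underside. Leave alone.
- mug_b: Grey clay mug like the other, at the -y end of the board; origin at the centre of its underside. Leave alone.

How it is judged:
By the outcome, as a careful person would: the job done as asked, in the order asked, and still so for the second after the job is handed in, with the robot touching nothing.
It also fails if it takes over 51 s, if anything falls off the work surface, if the arm or the gripper's body presses on something with over 40 N, if the wrist force passes 120 N, or if a joint passes its speed limit or range.

## Working session

There is one attempt and no reset: what is moved stays moved. The work goes in short steps, Python scripts to look and compute and a tool call to move; the robot and the scene stay as the last step left them, time stands still between calls to the robot, and variables do not carry over. Pictures are saved under pics/ and viewed, at most 10 in all, crops included, and the job is handed in when it is done.

Besides the shell and the picture viewer there is one more tool, called after ">>>" in YAML: its name, and indented under it one key for each argument. play_rows: Moves the arm, as the interface text tells. Its arguments: {"type":"object","properties":{"commands":{"type":"array"},"hand":{"type":"number"}},"required":["commands"]}

```bash
ls; mkdir -p pics
cat > h.py <<'E'
import numpy as np, cv2
from bench import env, get_image, camera_params
from scipy.spatial.transform import Rotation as R
def und(p,u,v):
    x=(np.asarray(u,float)-p['cx'])/p['fx'];y=(np.asarray(v,float)-p['cy'])/p['fy']
    X,Y=x.copy(),y.copy()
    for _ in range(10):
        s=1+p['k1']*(X*X+Y*Y);X=x/s;Y=y/s
    return X,Y
def cloud(d,p):
    v,u=np.mgrid[:d.shape[0],:d.shape[1]];X,Y=und(p,u,v)
    P=np.stack([X*d,Y*d,d],-1);T=np.array(p['pose'])
    return P@T[:3,:3].T+T[:3,3]
E
python3 - <<'E'
from h import *
s=env.read_state();print(s)
for n in ('scene','top'):
    im,d=get_image(n);p=camera_params(n);cv2.imwrite(f'pics/{n}0.png',im[...,::-1]);np.savez(f'{n}0.npz',im=im,d=d,W=cloud(d,p));print(n,p)
E
```

```text
pics
{'time_s': 0.0, 'qpos': array([-1.27516816,  0.53719564, -0.00442534,  1.53884828,  0.00262055,
        1.06732643, -0.07118387]), 'joint_velocities': array([ 5.23774334e-04,  2.97893382e-04, -4.02235370e-05,  1.60958217e-03,
        9.00757286e-04, -1.77963835e-03,  5.06966915e-04]), 'joint_efforts': array([-1.43156161e-03, -5.83397484e+01,  1.04843382e+00, -2.59097046e+01,
        1.24194397e-02,  9.47330467e-03, -4.77261281e-06]), 'ee_pos': array([229.9023681 , 607.33001553, 241.40380635]), 'eef_rot': array([-5.65099335e-01, -3.09018108e+00,  2.77145941e-03]), 'contact_force': array([ 0.31392948,  0.43052705, -0.3423894 ]), 'torque': array([ 0.06200794,  0.00898191, -0.03727467]), 'grip_force': 0.0, 'gripper_width': 1.00209659483382}
scene {'fx': 443.1064008408222, 'fy': 443.1064008408222, 'cx': 259.0098661724655, 'cy': 183.0364364179487, 'k1': -0.14874627708969068, 'pose': array([[ 3.60024688e-01,  6.39920522e-01, -6.78884342e-01,
         1.07443734e+03],
       [ 9.32789347e-01, -2.33709455e-01,  2.74379163e-01,
        -1.88224170e+02],
       [ 1.69191674e-02, -7.32039355e-01, -6.81052219e-01,
         6.54952992e+02],
       [ 0.00000000e+00,  0.00000000e+00,  0.00000000e+00,
         1.00000000e+00]])}
top {'fx': 449.8522998789743, 'fy': 449.8522998789743, 'cx': 260.45723545727213, 'cy': 186.0181002142089, 'k1': -0.06084519862787685, 'pose': array([[-1.32668277e-02, -9.96643773e-01,  8.07785898e-02,
         4.86218503e+02],
       [-9.99102589e-01,  9.96291324e-03, -4.11674236e-02,
         5.82353836e+01],
       [ 4.02244664e-02, -8.12522593e-02, -9.95881551e-01,
         9.30053428e+02],
       [ 0.00000000e+00,  0.00000000e+00,  0.00000000e+00,
         1.00000000e+00]])}
```

View pics/scene0.png

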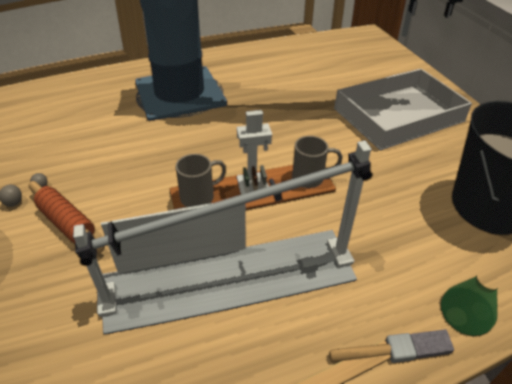

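View pics/top0.png

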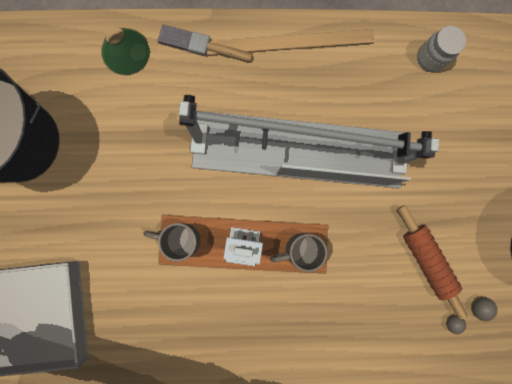

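The scene view shows the carrier (tab at about 255,122) standing between the mugs, with its leg behind it. Its latch finger sits under the bar near the high end. In the top view the carrier is at about (244,246), and the bar runs from (188,112) to (428,146), with the high end on the left.

Run:
```python
from h import *
for n,bx in (('top',(205,225,285,275)),('scene',(225,95,285,200))):
    f=np.load(n+'0.npz');W=f['W'];u0,v0,u1,v1=bx
    P=W[v0:v1,u0:u1].reshape(-1,3);d=f['d'][v0:v1,u0:u1].ravel();P=P[d>0]
    for a,b in ((190,206),(148,163),(20,110)):
        Q=P[(P[:,2]>a)&(P[:,2]<b)&(abs(P[:,0]-360)<150)]
        if n=='top' and len(Q)>8:
            r=cv2.minAreaRect(Q[:,:2].astype(np.float32));print(n,a,b,len(Q),Q.mean(0).round(1),np.round(r[0],1),np.round(r[1],1),r[2])
        elif len(Q): print(n,a,b,len(Q),np.median(Q,0).round(1),Q.min(0).round(),Q.max(0).round())
# bar
f=np.load('top0.npz');W=f['W']
im=f['im']
for u in range(215,400,12):
    c=W[100:160,u];k=np.where(c[:,2]>140)[0]
    if len(k): print(u,[(100+i,*c[i].round(0)) for i in k][::1] if u in(239,299,359) else c[k].mean(0).round(1))
# mugs
for bx in ((155,220,203,262),(285,230,332,272)):
    u0,v0,u1,v1=bx;Q=W[v0:v1,u0:u1].reshape(-1,3);Q=Q[(Q[:,2]>92)&(Q[:,2]<110)]
    print('mug',cv2.minEnclosingCircle(Q[:,:2].astype(np.float32)),Q.mean(0))
# board
hsv=cv2.cvtColor(im,cv2.COLOR_RGB2HSV)
m=((hsv[...,0]<10)&(hsv[...,1]>130)&(W[...,2]>3)&(W[...,2]<25)&(W[...,0]<450)&(W[...,0]>250)&(abs(W[...,1]-70)<250))
Q=W[m];u=np.where(m)[1]; Q=Q[u<335];print('board',cv2.minAreaRect(Q[:,:2].astype(np.float32)))
cv2.imwrite('pics/crop.png',np.hstack([cv2.resize(im[220:280,205:285,::-1],None,fx=5,fy=5,interpolation=2),cv2.resize(np.load('scene0.npz')['im'][100:200,225:300,::-1],(225,300),interpolation=2)]))
```

```text
top 190 206 142 [439.9  57.9 197.9] [439.8  58. ] [29.8 12. ] 79.98975372314453
top 148 163 627 [440.   58.1 157.2] [439.5  58. ] [62.1 37.3] 79.64563751220703
top 20 110 236 [441.6  25.5  58.9] [435.2  31. ] [111.8  68.9] 80.82324981689453
scene 190 206 115 [443.2  53.5 197.2] [433.  39. 190.] [449.  69. 200.]
scene 148 163 402 [449.8  50.3 157.3] [417.  23. 148.] [464.  86. 163.]
scene 20 110 705 [442.1  53.2  59.5] [412.  -0.  20.] [475.  82. 110.]
215 [636.2  95.9 294.8]
227 [632.5  78.5 300.7]
239 [(np.int64(117), np.float64(656.0), np.float64(62.0), np.float64(216.0)), (np.int64(118), np.float64(654.0), np.float64(62.0), np.float64(216.0)), (np.int64(119), np.float64(653.0), np.float64(62.0), np.float64(218.0)), (np.int64(120), np.float64(650.0), np.float64(62.0), np.float64(220.0)), (np.int64(121), np.float64(649.0), np.float64(62.0), np.float64(219.0)), (np.int64(122), np.float64(648.0), np.float64(62.0), np.float64(216.0)), (np.int64(123), np.float64(646.0), np.float64(62.0), np.float64(217.0)), (np.int64(124), np.float64(644.0), np.float64(62.0), np.float64(217.0)), (np.int
[... 1167 characters left out ...]
int64(138), np.float64(627.0), np.float64(-141.0), np.float64(184.0)), (np.int64(139), np.float64(626.0), np.float64(-142.0), np.float64(182.0)), (np.int64(140), np.float64(624.0), np.float64(-142.0), np.float64(180.0)), (np.int64(141), np.float64(623.0), np.float64(-143.0), np.float64(179.0)), (np.int64(142), np.float64(621.0), np.float64(-143.0), np.float64(177.0))]
371 [ 624.9 -164.4  176.3]
383 [ 622.7 -186.3  173.6]
395 [ 620.1 -209.2  168.4]
mug ((453.5343017578125, 178.4997100830078), 35.23512268066406) [452.68915805 178.95645446  99.44283807]
mug ((430.1737365722656, -62.874595642089844), 35.350650787353516) [430.04836832 -64.00372811  99.3730168 ]
board ((0.0, 0.0), (0.0, 0.0), 0.0)
```

View pics/crop.png

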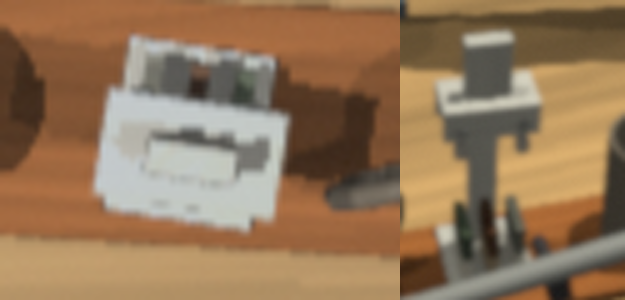

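The crop confirms that the tiles stick out on the world +x side, so the carrier's open side faces the rail. It is yawed about -10°, against about -6° for the rail. Next I locate the rail and plan the approach.

```bash
cat >> h.py <<'E'
def plan(target,yaw,n,tip=None):
    """rows from the measured pose to TCP target, tool y (mod half turn) at world angle yaw"""
    s=env.read_state();p=s['ee_pos'];M=R.from_rotvec(s['eef_rot']).as_matrix()
    a=np.arctan2(M[1,1],M[0,1]);da=(yaw-a+np.pi/2)%np.pi-np.pi/2
    t=-da/n;D=(np.array(target)-p)/n
    rows=[]
    for i in range(n):
        Mi=M@R.from_rotvec([0,0,t*i]).as_matrix()
        rows.append({'linear':[float(x) for x in (Mi.T@D/10).round(2)],'turn':round(t,3)})
    print('pos',p.round(1),'yaw',round(a,3),'da',round(da,3),'tilt',M[:,2].round(4))
    for i in range(0,n,5):print(str(rows[i:i+5]).replace("'",'"'))
E
python3 - <<'E'
from h import *
f=np.load('top0.npz');W=f['W'];d=f['d']
x,y,z=W[...,0],W[...,1],W[...,2]
m=(d>0)&(z>3)&(z<20)&(x>540)&(x<720)&(y>-310)&(y<190)
mm=cv2.morphologyEx(m.astype(np.uint8),cv2.MORPH_OPEN,np.ones((3,3)))
c=max(cv2.findContours(mm,0,1)[0],key=cv2.contourArea);k=np.zeros_like(mm);cv2.drawContours(k,[c],-1,1,-1)
Q=W[(k>0)&m];print('base',len(Q),cv2.minAreaRect(Q[:,:2].astype(np.float32)),Q[:,2].mean())
# bar: ridge of max z per column
pts=[]
for u in range(228,390):
    if 255<u<272 : continue
    v=np.arange(112,150);c=W[v,u];g=c[(c[:,2]>165)&(c[:,2]<240)]
    if 5<=len(g)<=12 : pts.append([g[:,0].mean(),g[:,1].mean(),np.sort(g[:,2])[-3:].mean()])
P=np.array(pts);A=np.c_[P[:,1]+58,np.ones(len(P))]
for j in (0,2):
    w=np.ones(len(P),bool)
    for _ in range(4):
        q=np.linalg.lstsq(A[w],P[w,j],rcond=None)[0];r=P[:,j]-A@q;w=abs(r)<2.5*r[w].std()+.3
    print('bar',j,q,r[w].std(),w.sum())
# features: latch, fence end, collars
for n_,(u0,v0,u1,v1) in dict(latch=(258,126,272,152)).items():
    q=W[v0:v1,u0:u1][f['im'][v0:v1,u0:u1].max(-1)<60];q=q[(q[:,2]>150)];print(n_,len(q),np.median(q,0) if len(q) else'')
g=W[(x>540)&(x<620)&(z>125)&(z<150)&(y<60)&(y>-300)];print('fence',g.min(0),g.max(0),g[g[:,1]>g[:,1].max()-8].mean(0))
plan((440,58,300),-.175,10)
E
```

```text
base 7140 ((622.3464965820312, -60.889617919921875), (438.8527526855469, 101.10395050048828), 82.6034164428711) 8.014509805337083
bar 0 [1.05773154e-01 6.36287312e+02] 0.3099955596451191 146
bar 2 [1.78288139e-01 1.97953595e+02] 0.5749470686708361 145
latch 14 [638.29516631  18.49507058 192.99862054]
fence [ 559.10646712 -276.41748584  125.13610406] [615.64505492 -12.42300367 149.9752495 ] [584.66562928 -16.34493593 135.13779514]
pos [229.9 607.4 241.5] yaw 1.209 da -1.384 tilt [-5.0e-04 -1.6e-03 -1.0e+00]
[{"linear": [-3.91, -4.4, -0.58], "turn": np.float64(0.138)}, {"linear": [-4.48, -3.81, -0.58], "turn": np.float64(0.138)}, {"linear": [-4.96, -3.16, -0.58], "turn": np.float64(0.138)}, {"linear": [-5.35, -2.45, -0.58], "turn": np.float64(0.138)}, {"linear": [-5.64, -1.68, -0.58], "turn": np.float64(0.138)}]
[{"linear": [-5.81, -0.89, -0.58], "turn": np.float64(0.138)}, {"linear": [-5.88, -0.08, -0.58], "turn": np.float64(0.138)}, {"linear": [-5.84, 0.73, -0.58], "turn": np.float64(0.138)}, {"linear": [-5.68, 1.53, -0.58], "turn": np.float64(0.138)}, {"linear": [-5.41, 2.3, -0.58], "turn": np.float64(0.138)}]
```

>>> play_rows:
  commands:
    - {"linear": [-3.91,-4.4,-0.58],"turn": 0.138}
    - {"linear": [-4.48,-3.81,-0.58],"turn": 0.138}
    - {"linear": [-4.96,-3.16,-0.58],"turn": 0.138}
    - {"linear": [-5.35,-2.45,-0.58],"turn": 0.138}
    - {"linear": [-5.64,-1.68,-0.58],"turn": 0.138}
  hand: 1

```text
time_s: 0.72
ee_pos: [335.7, 331.2, 271.3]
eef_rot: [-1.583, -2.713, 0.0]
contact_force: [1.8, -0.0, 0.5]
gripper_width: 1.0
grip_force: 0.0
```

>>> play_rows:
  commands:
    - {"linear": [-5.81,-0.89,-0.58],"turn": 0.138}
    - {"linear": [-5.88,-0.08,-0.58],"turn": 0.138}
    - {"linear": [-5.84,0.73,-0.58],"turn": 0.138}
    - {"linear": [-5.68,1.53,-0.58],"turn": 0.138}
    - {"linear": [-5.41,2.3,-0.58],"turn": 0.138}

```text
time_s: 1.35
ee_pos: [441.3, 57.0, 300.5]
eef_rot: [-2.407, -2.018, -0.001]
contact_force: [1.3, 0.5, -0.5]
gripper_width: 1.002
grip_force: 0.0
```

>>> play_rows:
  commands:
    - {"linear": [0,0,0],"turn": 0}
    - {"linear": [0,0,0],"turn": 0}

```text
time_s: 1.6
ee_pos: [440.7, 59.3, 300.0]
eef_rot: [-2.402, -2.024, 0.001]
contact_force: [0.1, -0.5, -0.1]
gripper_width: 0.999
grip_force: 0.0
```

Run:
```python
from h import *
p=camera_params('wrist');im,d=get_image('wrist');W=cloud(d,p)
cv2.imwrite('pics/w1.png',im[...,::-1])
for a,b in ((192,204),(150,163)):
    m=(d>0)&(W[...,2]>a)&(W[...,2]<b)&(abs(W[...,0]-440)<50)&(abs(W[...,1]-58)<50)
    Q=W[m];print(len(Q),Q.mean(0) if len(Q) else '',cv2.minAreaRect(Q[:,:2].astype(np.float32)) if len(Q) else '')
s=env.read_state();print(s['contact_force'].round(2),s['torque'].round(3))
plan((440,58,177),-.175,5)
```

```text
615 [437.86288512  57.43686772 198.73870237] ((437.5741882324219, 56.24402618408203), (30.360755920410156, 11.715873718261719), 80.48345184326172)
2020 [438.43295695  61.29000608 158.09349711] ((437.3036804199219, 56.45355987548828), (62.06540298461914, 36.79362106323242), 80.38274383544922)
[-0.48  0.58 -0.2 ] [-0.006 -0.015 -0.012]
pos [440.5  59.9 299.9] yaw -0.169 da -0.006 tilt [-9.e-04  2.e-04 -1.e+00]
[{"linear": [-0.04, -0.0, 2.46], "turn": np.float64(0.001)}, {"linear": [-0.04, -0.0, 2.46], "turn": np.float64(0.001)}, {"linear": [-0.04, -0.0, 2.46], "turn": np.float64(0.001)}, {"linear": [-0.04, -0.0, 2.46], "turn": np.float64(0.001)}, {"linear": [-0.04, -0.0, 2.46], "turn": np.float64(0.001)}]
```

>>> play_rows:
  commands:
    - {"linear": [-0.14,-0.08,2.5],"turn": 0}
    - {"linear": [-0.14,-0.07,2.5],"turn": 0}
    - {"linear": [0,0,2.5],"turn": 0}
    - {"linear": [0,0,2.5],"turn": 0}
    - {"linear": [0,0,2.3],"turn": 0}

```text
time_s: 2.28
ee_pos: [438.4, 58.0, 176.2]
eef_rot: [-2.399, -2.028, 0.001]
contact_force: [0.5, -0.1, 0.7]
gripper_width: 0.999
grip_force: 0.0
```

>>> play_rows:
  commands:
    - {"linear": [0,0,0],"turn": 0}
    - {"linear": [0,0,0],"turn": 0}
    - {"linear": [0,0,0],"turn": 0}
    - {"linear": [0,0,0],"turn": 0}
    - {"linear": [0,0,0],"turn": 0}
  hand: -1

```text
time_s: 2.9
ee_pos: [439.2, 56.7, 178.0]
eef_rot: [-2.402, -2.024, -0.001]
contact_force: [-1.6, -0.4, 6.0]
gripper_width: 0.131
grip_force: 58.7
```

>>> play_rows:
  commands:
    - {"linear": [0,0,0],"turn": 0}
    - {"linear": [0,0,0],"turn": 0}
    - {"linear": [0,0,0],"turn": 0}

```text
time_s: 3.28
ee_pos: [439.2, 56.6, 178.0]
eef_rot: [-2.402, -2.024, -0.001]
contact_force: [-1.4, -0.1, 6.3]
gripper_width: 0.129
grip_force: 58.7
```

>>> play_rows:
  commands:
    - {"linear": [0,0,-0.5],"turn": 0}
    - {"linear": [0,0,-2.0],"turn": 0}
    - {"linear": [0,0,-3.5],"turn": 0}
    - {"linear": [0,0,-3.5],"turn": 0}
    - {"linear": [0,0,-2.6],"turn": 0}

```text
time_s: 3.9
ee_pos: [439.0, 56.1, 299.6]
eef_rot: [2.403, 2.023, 0.001]
contact_force: [-0.4, 0.8, -3.9]
gripper_width: 0.127
grip_force: 58.8
```

>>> play_rows:
  commands:
    - {"linear": [0,0,0],"turn": 0}
    - {"linear": [0,0,0],"turn": 0}

```text
time_s: 4.15
ee_pos: [438.2, 56.2, 297.1]
eef_rot: [-2.402, -2.023, 0.003]
contact_force: [0.2, 1.0, -3.7]
gripper_width: 0.13
grip_force: 58.8
```

Run:
```python
from h import *
p=camera_params('wrist');im,d=get_image('wrist');
cv2.imwrite('pics/w2.png',im[...,::-1]);np.savez('w2.npz',im=im,d=d,W=cloud(d,p))
s=env.read_state();print(s['contact_force'].round(2),s['torque'].round(3))
plan((560,61,299),-.105,5)
plan((649,61.8,299),-.105,7)
```

```text
[-0.1   0.17 -5.26] [0.023 0.038 0.029]
pos [438.   56.1 296.9] yaw -0.171 da 0.066 tilt [-2.5e-03 -9.0e-04 -1.0e+00]
[{"linear": [0.51, 2.39, -0.05], "turn": np.float64(-0.013)}, {"linear": [0.48, 2.39, -0.05], "turn": np.float64(-0.013)}, {"linear": [0.45, 2.4, -0.05], "turn": np.float64(-0.013)}, {"linear": [0.42, 2.41, -0.05], "turn": np.float64(-0.013)}, {"linear": [0.38, 2.41, -0.05], "turn": np.float64(-0.013)}]
pos [438.   56.1 296.9] yaw -0.171 da 0.066 tilt [-2.5e-03 -9.0e-04 -1.0e+00]
[{"linear": [0.59, 2.96, -0.04], "turn": np.float64(-0.009)}, {"linear": [0.57, 2.96, -0.04], "turn": np.float64(-0.009)}, {"linear": [0.54, 2.97, -0.04], "turn": np.float64(-0.009)}, {"linear": [0.51, 2.97, -0.04], "turn": np.float64(-0.009)}, {"linear": [0.48, 2.98, -0.04], "turn": np.float64(-0.009)}]
[{"linear": [0.45, 2.98, -0.04], "turn": np.float64(-0.009)}, {"linear": [0.42, 2.98, -0.04], "turn": np.float64(-0.009)}]
```

View pics/w2.png

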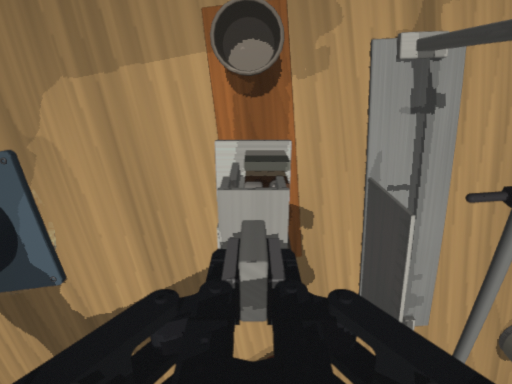

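The carrier is held by its tab at about (255,260), and its plate looks square to the tool. The latch shows at about (490,197) on the bar. I move to a standoff before the bar.

>>> play_rows:
  commands:
    - {"linear": [0.5,2.4,-0.05],"turn": -0.013}
    - {"linear": [0.48,2.4,-0.05],"turn": -0.013}
    - {"linear": [0.45,2.4,-0.05],"turn": -0.013}
    - {"linear": [0.42,2.4,-0.05],"turn": -0.013}
    - {"linear": [0.38,2.4,-0.05],"turn": -0.013}

```text
time_s: 4.82
ee_pos: [561.1, 61.0, 298.9]
eef_rot: [-2.335, -2.1, 0.005]
contact_force: [0.6, 0.4, -3.5]
gripper_width: 0.129
grip_force: 59.0
```

>>> play_rows:
  commands:
    - {"linear": [0,0,0],"turn": 0}
    - {"linear": [0,0,0],"turn": 0}

```text
time_s: 5.08
ee_pos: [559.9, 60.8, 299.4]
eef_rot: [-2.335, -2.099, 0.004]
contact_force: [-0.1, 0.1, -3.7]
gripper_width: 0.13
grip_force: 59.2
```

Run:
```python
from h import *
p=camera_params('wrist');im,d=get_image('wrist');W=cloud(d,p)
cv2.imwrite('pics/w3.png',im[...,::-1]);np.savez('w3.npz',im=im,d=d,W=W)
s=env.read_state();e=s['ee_pos'];print(e.round(1),s['contact_force'].round(2),s['torque'].round(3))
zo=e[2]-54
def rect(W,z0,e):
    m=(abs(W[...,2]-z0)<8)&(abs(W[...,0]-e[0])<45)&(abs(W[...,1]-e[1])<45)
    Q=W[m];c=np.linalg.lstsq(np.c_[Q[:,:2]-e[:2],np.ones(len(Q))],Q[:,2],rcond=None)[0]
    print('plate',len(Q),cv2.minAreaRect(Q[:,:2].astype(np.float32)),'slope,z',c.round(3))
rect(W,zo+33,e)
x,y,z=W[...,0],W[...,1],W[...,2]
m=(d>0)&(z>190)&(z<245)&(x>620)&(x<680)&(y>-60)&(y<135)&(abs(x-649-(y-62)*.106)<10)
Q=W[m];print(len(Q))
for a in range(-60,140,20):
    q=Q[(Q[:,1]>a)&(Q[:,1]<a+20)]
    if len(q)>20:print(a+10,q.mean(0).round(1),np.percentile(q[:,0],[2,98]).round(1),np.percentile(q[:,2],98).round(1))
im,d=get_image('top');W=cloud(d,camera_params('top'));np.savez('t3.npz',im=im,d=d,W=W)
plan((649,61.8,299),-.105,5)
```

```text
[560.   60.9 299.8] [ 0.22  0.31 -3.84] [-0.004 -0.017  0.016]
plate 3456 ((559.8048095703125, 74.54794311523438), (34.07501983642578, 37.12028503417969), 83.67179870605469) slope,z [-6.00000e-03 -3.30000e-02  2.80083e+02]
4678
-30 [637.5 -29.  202.2] [631.8 644.9] 205.6
-10 [639.6  -9.9 205.6] [634.  647.1] 209.2
10 [641.1  11.4 205.9] [635.  649.2] 212.3
30 [643.8  29.7 211.6] [638.6 651.4] 216.2
50 [646.2  50.2 216.3] [640.9 653.7] 219.8
70 [648.3  70.3 219.8] [642.9 656.2] 223.3
90 [650.4  90.1 223.1] [644.7 657.9] 226.9
110 [652.7 110.2 226.8] [647.3 660.3] 230.4
130 [655.5 128.3 234.3] [647.2 665.7] 240.1
pos [560.1  61.  300.2] yaw -0.106 da 0.001 tilt [-1.6e-03 -1.0e-04 -1.0e+00]
[{"linear": [0.2, 1.77, 0.02], "turn": np.float64(-0.0)}, {"linear": [0.2, 1.77, 0.02], "turn": np.float64(-0.0)}, {"linear": [0.2, 1.77, 0.02], "turn": np.float64(-0.0)}, {"linear": [0.2, 1.77, 0.02], "turn": np.float64(-0.0)}, {"linear": [0.2, 1.77, 0.02], "turn": np.float64(-0.0)}]
```

View pics/w3.png

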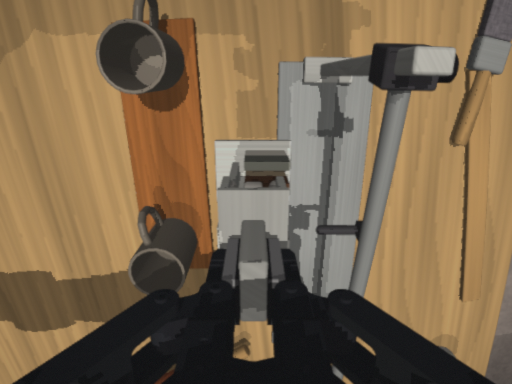

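Wrist view: the carrier plate is at (253,215) and the bar runs from (405,90) to (355,290). The latch finger is at (340,230), clear of the carrier's loading line. The carrier is about 32 mm above its seat, so I move over the bar and then lower.

>>> play_rows:
  commands:
    - {"linear": [0.2,1.76,0],"turn": 0}
    - {"linear": [0.2,1.76,0],"turn": 0}
    - {"linear": [0.2,1.76,0],"turn": 0}
    - {"linear": [0.2,1.76,0],"turn": 0}
    - {"linear": [0.2,1.76,0],"turn": 0}

```text
time_s: 5.8
ee_pos: [649.6, 61.9, 300.7]
eef_rot: [-2.335, -2.101, 0.0]
contact_force: [0.1, -0.4, -4.3]
gripper_width: 0.132
grip_force: 59.4
```

>>> play_rows:
  commands:
    - {"linear": [0,0,0],"turn": 0}
    - {"linear": [0,0,0],"turn": 0}
    - {"linear": [0,0,0],"turn": 0}

```text
time_s: 6.18
ee_pos: [649.0, 61.8, 300.9]
eef_rot: [-2.336, -2.1, 0.0]
contact_force: [0.6, 0.4, -4.4]
gripper_width: 0.132
grip_force: 59.4
```

Run:
```python
from h import *
p=camera_params('wrist');im,d=get_image('wrist');W=cloud(d,p)
cv2.imwrite('pics/w4.png',im[...,::-1])
s=env.read_state();e=s['ee_pos'];print(e.round(1),s['contact_force'].round(2),s['torque'].round(3))
x,y,z=W[...,0],W[...,1],W[...,2]
m=(abs(z-e[2]+20)<8)&(abs(x-e[0])<45)&(abs(y-e[1])<45);Q=W[m]
# carrier edges and bar edges in rail-x, referred to the tool
c,sn=np.cos(.1054),np.sin(.1054);rx=lambda P:(P[...,0]-e[0])*c-(P[...,1]-e[1])*sn
print('plate rx',np.percentile(rx(Q),[1,99]).round(1),Q[:,2].mean().round(1))
for a in (70,80,90,100,110,120):
    m=(d>0)&(z>205)&(z<238)&(abs(y-a)<5)&(abs(rx(W))<12);q=W[m]
    if len(q)>20:print(a,np.percentile(rx(q),[2,98]).round(1),np.percentile(q[:,2],98).round(1))
plan((648.6,61.8,299),-.105,1)
```

```text
[649.1  61.8 301. ] [-0.91 -0.48 -3.7 ] [ 0.023  0.055 -0.024]
plate rx [-19.4  16.3] 281.0
80 [-5.5  7.6] 224.8
90 [-5.4  7.4] 226.3
100 [-6.   7.3] 228.3
110 [-5.9  7.7] 230.0
120 [-5.8  6.9] 231.7
pos [649.1  61.8 301. ] yaw -0.106 da 0.001 tilt [-2.e-04  3.e-04 -1.e+00]
[{"linear": [-0.0, -0.05, 0.2], "turn": np.float64(-0.001)}]
```

View pics/w4.png

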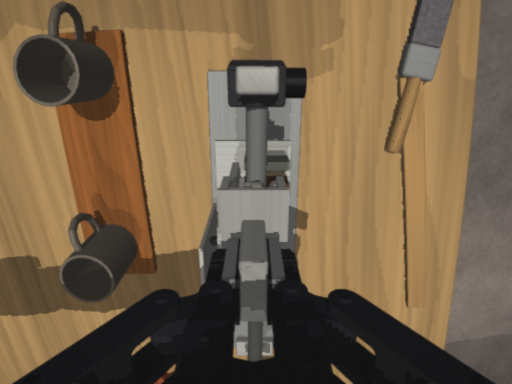

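The bar passes through the mouth about 1 mm to the tool's +y side, with its visible part running from (256,105) to (256,185). I correct for that and lower.

>>> play_rows:
  commands:
    - {"linear": [0,0.12,0.5],"turn": 0}
    - {"linear": [0,0,0.8],"turn": 0}
    - {"linear": [0,0,0.7],"turn": 0}
    - {"linear": [0,0,0],"turn": 0}

```text
time_s: 6.72
ee_pos: [650.2, 61.6, 279.7]
eef_rot: [-2.335, -2.1, 0.003]
contact_force: [0.2, 0.2, -3.7]
gripper_width: 0.132
grip_force: 59.4
```

>>> play_rows:
  commands:
    - {"linear": [0,0,0.2],"turn": 0}
    - {"linear": [0,0,0.2],"turn": 0}
    - {"linear": [0,0,0.1],"turn": 0}
    - {"linear": [0,0,0],"turn": 0}

```text
time_s: 7.22
ee_pos: [650.8, 61.6, 275.8]
eef_rot: [-2.336, -2.101, 0.0]
contact_force: [0.3, -0.4, -3.3]
gripper_width: 0.129
grip_force: 59.5
```

>>> play_rows:
  commands:
    - {"linear": [0,0,0.1],"turn": 0}
    - {"linear": [0,0,0.1],"turn": 0}
    - {"linear": [0,0,0],"turn": 0}

```text
time_s: 7.6
ee_pos: [650.8, 61.6, 273.7]
eef_rot: [-2.336, -2.101, 0.0]
contact_force: [0.1, 0.2, -3.6]
gripper_width: 0.134
grip_force: 59.5
```

>>> play_rows:
  commands:
    - {"linear": [0,0,0.1],"turn": 0}
    - {"linear": [0,0,0.05],"turn": 0}
    - {"linear": [0,0,0],"turn": 0}

```text
time_s: 7.98
ee_pos: [650.8, 61.6, 272.2]
eef_rot: [-2.336, -2.101, 0.0]
contact_force: [-0.1, -0.0, -3.8]
gripper_width: 0.125
grip_force: 59.5
```

>>> play_rows:
  commands:
    - {"linear": [0,0,0.1],"turn": 0}
    - {"linear": [0,0,0],"turn": 0}

```text
time_s: 8.22
ee_pos: [650.8, 61.6, 271.2]
eef_rot: [-2.336, -2.101, 0.0]
contact_force: [-0.1, 0.6, -3.6]
gripper_width: 0.133
grip_force: 59.5
```

>>> play_rows:
  commands:
    - {"linear": [0,0,0.1],"turn": 0}
    - {"linear": [0,0,0],"turn": 0}

```text
time_s: 8.48
ee_pos: [650.8, 61.6, 270.2]
eef_rot: [-2.336, -2.101, 0.0]
contact_force: [-0.5, -0.4, -4.3]
gripper_width: 0.135
grip_force: 59.5
```

>>> play_rows:
  commands:
    - {"linear": [0,0,0.1],"turn": 0}
    - {"linear": [0,0,0],"turn": 0}

```text
time_s: 8.72
ee_pos: [651.0, 61.5, 269.5]
eef_rot: [2.336, 2.1, 0.0]
contact_force: [0.1, -0.1, -2.1]
gripper_width: 0.13
grip_force: 59.8
```

>>> play_rows:
  commands:
    - {"linear": [0,0,0.1],"turn": 0}
    - {"linear": [0,0,0],"turn": 0}

```text
time_s: 8.98
ee_pos: [651.1, 61.3, 269.2]
eef_rot: [2.336, 2.1, 0.001]
contact_force: [-1.9, -1.2, 4.7]
gripper_width: 0.132
grip_force: 60.7
```

Contact: the bar now takes the carrier's weight plus a few newtons. I ease it off and check the pitch.

>>> play_rows:
  commands:
    - {"linear": [0,0,-0.04],"turn": 0}
    - {"linear": [0,0,0],"turn": 0}
    - {"linear": [0,0,0],"turn": 0}

```text
time_s: 9.35
ee_pos: [651.1, 61.3, 269.1]
eef_rot: [2.336, 2.1, 0.0]
contact_force: [-2.2, -1.1, 5.0]
gripper_width: 0.131
grip_force: 60.6
```

Run:
```python
from h import *
p=camera_params('wrist');im,d=get_image('wrist');W=cloud(d,p)
np.savez('w5.npz',im=im,d=d,W=W)
s=env.read_state();e=s['ee_pos'];print(e.round(1),s['contact_force'].round(2),s['torque'].round(3))
x,y,z=W[...,0],W[...,1],W[...,2]
m=(d>0)&(abs(z-e[2]+20)<8)&(abs(x-e[0])<45)&(abs(y-e[1])<45);Q=W[m]
print('plate slope',np.linalg.lstsq(np.c_[Q[:,:2]-e[:2],np.ones(len(Q))],Q[:,2],rcond=None)[0].round(3))
plan((e[0]-10.5*.985,e[1]-98.5*.985,e[2]-17.4),-.1054,20)
```

```text
[651.1  61.3 269.1] [-2.39 -1.28  5.44] [-0.219  0.525  0.015]
plate slope [-5.00000e-03 -3.20000e-02  2.49774e+02]
pos [651.1  61.3 269.1] yaw -0.106 da 0.001 tilt [ 6.e-04 -1.e-04 -1.e+00]
[{"linear": [-0.49, -0.0, 0.09], "turn": np.float64(-0.0)}, {"linear": [-0.49, -0.0, 0.09], "turn": np.float64(-0.0)}, {"linear": [-0.49, -0.0, 0.09], "turn": np.float64(-0.0)}, {"linear": [-0.49, -0.0, 0.09], "turn": np.float64(-0.0)}, {"linear": [-0.49, -0.0, 0.09], "turn": np.float64(-0.0)}]
[{"linear": [-0.49, -0.0, 0.09], "turn": np.float64(-0.0)}, {"linear": [-0.49, -0.0, 0.09], "turn": np.float64(-0.0)}, {"linear": [-0.49, -0.0, 0.09], "turn": np.float64(-0.0)}, {"linear": [-0.49, -0.0, 0.09], "turn": np.float64(-0.0)}, {"linear": [-0.49, -0.0, 0.09], "turn": np.float64(-0.0)}]
[{"linear": [-0.49, -0.0, 0.09], "turn": np.float64(-0.0)}, {"linear": [-0.49, -0.0, 0.09], "turn": np.float64(-0.0)}, {"linear": [-0.49, -0.0, 0.09], "turn": np.float64(-0.0)}, {"linear": [-0.49, -0.0, 0.09], "turn": np.float64(-0.0)}, {"linear": [-0.49, -0.0, 0.09], "turn": np.float64(-0.0)}]
[{"linear": [-0.49, -0.0, 0.09], "turn": np.float64(-0.0)}, {"linear": [-0.49, -0.0, 0.09], "turn": np.float64(-0.0)}, {"linear": [-0.49, -0.0, 0.09], "turn": np.float64(-0.0)}, {"linear": [-0.49, -0.0, 0.09], "turn": np.float64(-0.0)}, {"linear": [-0.49, -0.0, 0.09], "turn": np.float64(-0.0)}]
```

>>> play_rows:
  commands:
    - {"linear": [0,-0.1,-0.04],"turn": 0}
    - {"linear": [0,0,0],"turn": 0}

```text
time_s: 9.65
ee_pos: [650.6, 61.6, 269.3]
eef_rot: [2.335, 2.1, 0.002]
contact_force: [2.1, -0.9, 1.4]
gripper_width: 0.131
grip_force: 60.2
```

>>> play_rows:
  commands:
    - {"linear": [0,0,-0.04],"turn": 0}
    - {"linear": [0,0,0],"turn": 0}

```text
time_s: 9.9
ee_pos: [650.0, 61.8, 269.3]
eef_rot: [2.336, 2.101, 0.0]
contact_force: [2.6, -0.7, 0.6]
gripper_width: 0.131
grip_force: 60.0
```

>>> play_rows:
  commands:
    - {"linear": [-0.2,0.05,0.035],"turn": 0}
    - {"linear": [-0.4,0,0.07],"turn": 0}
    - {"linear": [-0.4,0,0.07],"turn": 0}
    - {"linear": [-0.4,0,0.07],"turn": 0}

```text
time_s: 10.4
ee_pos: [648.6, 47.3, 266.8]
eef_rot: [-2.336, -2.1, 0.001]
contact_force: [1.1, -1.6, -0.6]
gripper_width: 0.132
grip_force: 60.0
```

>>> play_rows:
  commands:
    - {"linear": [-0.3,0,0.053],"turn": 0}
    - {"linear": [-0.3,0,0.053],"turn": 0}
    - {"linear": [0,0,0],"turn": 0}

```text
time_s: 10.78
ee_pos: [647.8, 41.3, 265.7]
eef_rot: [-2.336, -2.1, 0.001]
contact_force: [1.1, -0.5, -1.0]
gripper_width: 0.127
grip_force: 60.0
```

>>> play_rows:
  commands:
    - {"linear": [-0.3,0,0.053],"turn": 0}
    - {"linear": [-0.3,0,0.053],"turn": 0}
    - {"linear": [-0.3,0,0.053],"turn": 0}

```text
time_s: 11.15
ee_pos: [647.2, 32.6, 264.2]
eef_rot: [-2.336, -2.101, 0.0]
contact_force: [-0.8, 0.1, -0.9]
gripper_width: 0.133
grip_force: 60.0
```

>>> play_rows:
  commands:
    - {"linear": [-0.3,0,0.053],"turn": 0}
    - {"linear": [-0.3,0,0.053],"turn": 0}
    - {"linear": [0,0,0],"turn": 0}

```text
time_s: 11.52
ee_pos: [646.5, 27.2, 263.2]
eef_rot: [-2.335, -2.1, -0.0]
contact_force: [-0.5, 1.3, -0.3]
gripper_width: 0.13
grip_force: 60.0
```

>>> play_rows:
  commands:
    - {"linear": [-0.3,0,0.053],"turn": 0}
    - {"linear": [-0.3,0,0.053],"turn": 0}
    - {"linear": [0,0,0],"turn": 0}

```text
time_s: 11.9
ee_pos: [645.9, 20.6, 262.1]
eef_rot: [-2.336, -2.1, 0.0]
contact_force: [-0.4, 1.7, -1.9]
gripper_width: 0.129
grip_force: 59.8
```

>>> play_rows:
  commands:
    - {"linear": [-0.3,0,0.053],"turn": 0}
    - {"linear": [-0.3,0,0.053],"turn": 0}
    - {"linear": [0,0,0],"turn": 0}

```text
time_s: 12.28
ee_pos: [645.0, 14.1, 261.0]
eef_rot: [-2.337, -2.1, 0.002]
contact_force: [-0.9, 1.8, -3.6]
gripper_width: 0.128
grip_force: 59.7
```

>>> play_rows:
  commands:
    - {"linear": [-0.3,0,0.08],"turn": 0}
    - {"linear": [-0.3,0,0.08],"turn": 0}
    - {"linear": [0,0,0],"turn": 0}

```text
time_s: 12.65
ee_pos: [644.5, 7.7, 259.7]
eef_rot: [2.337, 2.099, -0.002]
contact_force: [-2.5, 0.5, 1.6]
gripper_width: 0.129
grip_force: 60.1
```

>>> play_rows:
  commands:
    - {"linear": [-0.3,0,0.06],"turn": 0}
    - {"linear": [-0.3,0,0.06],"turn": 0}
    - {"linear": [0,0,0],"turn": 0}

```text
time_s: 13.02
ee_pos: [644.1, 1.9, 258.6]
eef_rot: [2.336, 2.099, -0.001]
contact_force: [-2.6, 0.5, 3.0]
gripper_width: 0.134
grip_force: 60.5
```

>>> play_rows:
  commands:
    - {"linear": [-0.3,-0.03,0.035],"turn": 0}
    - {"linear": [-0.3,-0.02,0.045],"turn": 0}
    - {"linear": [0,0,0],"turn": 0}

```text
time_s: 13.4
ee_pos: [643.2, -3.8, 257.6]
eef_rot: [2.336, 2.099, -0.0]
contact_force: [-0.2, -0.2, 2.3]
gripper_width: 0.13
grip_force: 60.2
```

>>> play_rows:
  commands:
    - {"linear": [-0.3,0,0.053],"turn": 0}
    - {"linear": [-0.3,0,0.053],"turn": 0}
    - {"linear": [0,0,0],"turn": 0}

```text
time_s: 13.78
ee_pos: [642.1, -10.2, 256.5]
eef_rot: [2.337, 2.099, -0.002]
contact_force: [-1.7, -0.7, 2.8]
gripper_width: 0.128
grip_force: 60.3
```

>>> play_rows:
  commands:
    - {"linear": [-0.3,-0.02,0.04],"turn": 0}
    - {"linear": [-0.3,0,0.05],"turn": 0}
    - {"linear": [-0.3,0,0.05],"turn": 0}
    - {"linear": [0,0,0],"turn": 0}

```text
time_s: 14.28
ee_pos: [640.7, -18.8, 254.9]
eef_rot: [2.337, 2.1, -0.002]
contact_force: [-1.3, -2.0, 1.6]
gripper_width: 0.129
grip_force: 60.2
```

>>> play_rows:
  commands:
    - {"linear": [-0.3,0,0.053],"turn": 0}
    - {"linear": [-0.3,0,0.053],"turn": 0}
    - {"linear": [-0.3,0,0.053],"turn": 0}
    - {"linear": [0,0,0],"turn": 0}

```text
time_s: 14.78
ee_pos: [640.1, -27.8, 253.4]
eef_rot: [2.336, 2.099, -0.001]
contact_force: [-1.7, -0.9, -0.1]
gripper_width: 0.132
grip_force: 60.2
```

>>> play_rows:
  commands:
    - {"linear": [-0.3,0,0.053],"turn": 0}
    - {"linear": [-0.3,0,0.053],"turn": 0}
    - {"linear": [-0.3,0,0.053],"turn": 0}
    - {"linear": [0,0,0],"turn": 0}

```text
time_s: 15.28
ee_pos: [639.5, -36.4, 251.9]
eef_rot: [2.336, 2.099, 0.0]
contact_force: [-0.1, -1.3, -0.9]
gripper_width: 0.133
grip_force: 60.0
```

>>> play_rows:
  commands:
    - {"linear": [-0.4,0,0.072],"turn": 0}
    - {"linear": [-0.4,0,0.072],"turn": 0}
    - {"linear": [-0.4,0,0.072],"turn": 0}
    - {"linear": [-0.4,0,0.072],"turn": 0}
    - {"linear": [0,0,0],"turn": 0}

```text
time_s: 15.9
ee_pos: [637.5, -52.4, 249.1]
eef_rot: [2.337, 2.099, -0.001]
contact_force: [-0.5, -0.8, 0.3]
gripper_width: 0.128
grip_force: 60.0
```

Run:
```python
from h import *
s=env.read_state();print(s['ee_pos'].round(1),s['contact_force'].round(2),s['torque'].round(3))
a=get_image('wrist')[0];b=get_image('scene')[0]
b=cv2.resize(b[120:320,70:390],(614,384))
cv2.imwrite('pics/c6.png',np.hstack([cv2.resize(a[:,128:384],(180,270)),cv2.resize(b,(432,270))])[...,::-1])
```

```text
[637.5 -52.4 249.1] [-0.52 -0.8   0.3 ] [-0.091  0.021 -0.019]
```

View pics/c6.png

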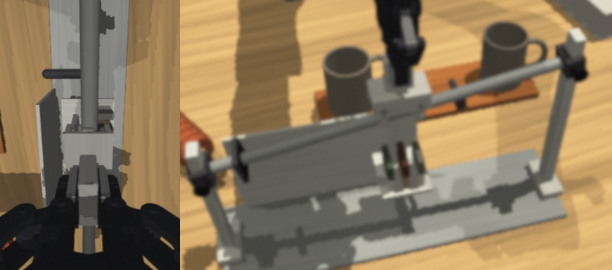

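Both views agree: the carrier hangs on the bar and the latch finger, at (60,73) in the wrist view, has sprung closed uphill of it. I release it now.

>>> play_rows:
  commands:
    - {"linear": [0,0,0],"turn": 0}
    - {"linear": [0,0,0],"turn": 0}
    - {"linear": [0,0,0],"turn": 0}
    - {"linear": [0,0,0],"turn": 0}
    - {"linear": [0,0,0],"turn": 0}
  hand: 1

```text
time_s: 16.62
ee_pos: [637.6, -51.6, 249.1]
eef_rot: [2.336, 2.101, 0.0]
contact_force: [0.7, -0.0, -0.6]
gripper_width: 1.002
grip_force: 0.0
```

>>> play_rows:
  commands:
    - {"linear": [0,0,0],"turn": 0}
    - {"linear": [0,0,0],"turn": 0}
    - {"linear": [0,0,0],"turn": 0}
    - {"linear": [0,0,0],"turn": 0}
    - {"linear": [0,0,0],"turn": 0}

```text
time_s: 17.25
ee_pos: [637.6, -51.7, 249.1]
eef_rot: [-2.336, -2.101, -0.0]
contact_force: [0.3, 0.3, -0.0]
gripper_width: 1.001
grip_force: 0.0
```

Run:
```python
from h import *
s=env.read_state();print(s['ee_pos'].round(1),s['contact_force'].round(2),s['gripper_width'])
b=get_image('scene')[0];t=get_image('top')[0]
cv2.imwrite('pics/c7.png',np.hstack([cv2.resize(t[80:200,150:450],(400,270)),cv2.resize(b[120:340,60:390],(400,270))])[...,::-1])
```

```text
[637.6 -51.7 249.1] [ 0.31  0.26 -0.01] 1.000636894698996
```

View pics/c7.png

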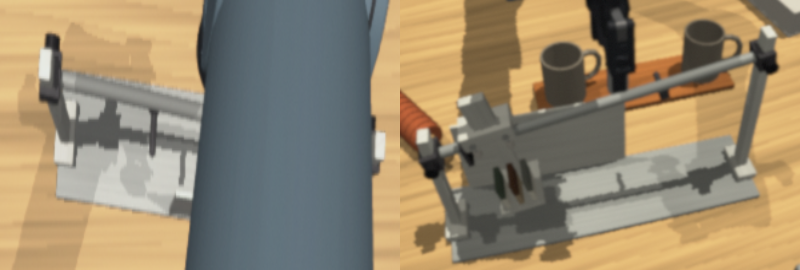

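The scene view shows the carrier at the low stop, around (485,150), with the fingers open and clear of it. I raise the hand and check that it is at rest.

>>> play_rows:
  commands:
    - {"linear": [0,0,-1.5],"turn": 0}
    - {"linear": [0,0,-2.5],"turn": 0}
    - {"linear": [0,0,-2.5],"turn": 0}
    - {"linear": [0,0,-2.5],"turn": 0}
    - {"linear": [0,0,-1],"turn": 0}

```text
time_s: 17.98
ee_pos: [638.4, -52.0, 351.7]
eef_rot: [2.334, 2.099, 0.004]
contact_force: [-0.8, 0.2, 0.3]
gripper_width: 1.004
grip_force: 0.0
```

>>> play_rows:
  commands:
    - {"linear": [0,-4,0],"turn": 0}
    - {"linear": [0,-5,0],"turn": 0}
    - {"linear": [0,-5,0],"turn": 0}
    - {"linear": [0,-4,0],"turn": 0}
    - {"linear": [0,0,0],"turn": 0}

```text
time_s: 18.6
ee_pos: [456.3, -32.4, 349.2]
eef_rot: [-2.334, -2.1, -0.001]
contact_force: [0.5, 0.2, 0.2]
gripper_width: 1.002
grip_force: 0.0
```

>>> play_rows:
  commands:
    - {"linear": [0,0,0],"turn": 0}
    - {"linear": [0,0,0],"turn": 0}
    - {"linear": [0,0,0],"turn": 0}
    - {"linear": [0,0,0],"turn": 0}
    - {"linear": [0,0,0],"turn": 0}

```text
time_s: 19.23
ee_pos: [458.7, -32.7, 349.0]
eef_rot: [2.336, 2.1, -0.0]
contact_force: [-0.2, 0.1, 0.9]
gripper_width: 1.002
grip_force: 0.0
```

Run:
```python
from h import *
s=env.read_state();print(s['ee_pos'].round(1),s['contact_force'].round(2),s['time_s'])
a=[get_image('scene') for _ in range(5)]
df=cv2.absdiff(a[0][0],a[4][0])[150:330,80:260];print('diff',df.max(),df.mean())
im,d=a[4];W=cloud(d,camera_params('scene'));g=W[(d>0)&(W[...,1]<-120)&(W[...,1]>-260)&(abs(W[...,0]-625)<70)&(W[...,2]>215)]
print('tab top',len(g),g.mean(0).round(1) if len(g) else '')
cv2.imwrite('pics/c8.png',cv2.resize(im[100:340,60:390],(660,480))[...,::-1])
```

```text
[458.7 -32.7 349. ] [-0.25  0.06  0.87] 19.225
diff 19 0.6687757201646091
tab top 451 [ 630.7 -207.6  231.1]
```

View pics/c8.png

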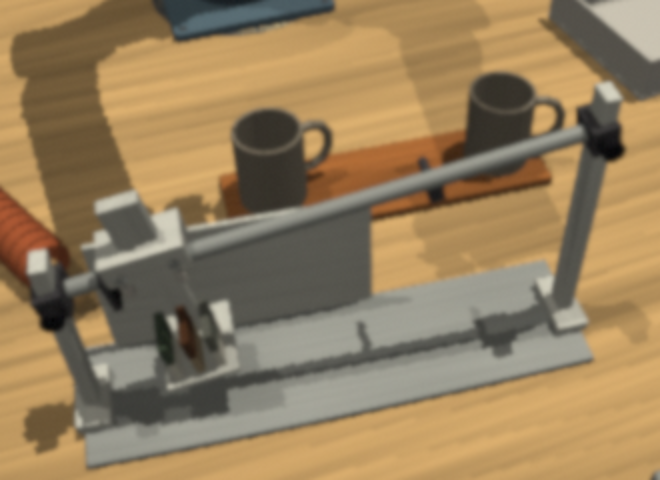

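The carrier hangs at rest against the stop, at about (140,260), with its tab leaning along the bar. The mugs are undisturbed and the latch is closed, so I hand in the job.

```bash
python3 -c "
from bench import env
print(env.job_done())"
```

```text
the job is handed in; nothing more can be done
None
```

The carrier hangs at rest against the stop: I hung it on the loading end, felt it come to rest, pushed it through the latch and let it run down, with readings never showing more than about 10 N on the rail, the mugs untouched, and the job handed in at about 19.5 s.

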